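# Grinding wheels back on the rail by size

## Task

Put the four loose grinding wheels away on the storage rail in order of diameter, one lying flat and centred on each yellow pad: the smallest next to the red end block, the largest at the other end. The wheels are brittle, so set each one down without dropping it or tipping it over, and leave the oil bottle where it stands.

Things in the scene. Friction and masses are not known exactly. Their poses are not given: they have to be found in the camera images.
- wheel_pink: loose grinding wheel lying flat, hub up: pink disc 44 mm across, 16 mm thick; on it an aluminium flange 28 mm across up to height 19 mm, then a plain round aluminium hub 22 mm across up to 52 mm, gripped from above. About 0.1 kg (+-30 %). Origin: centre of its underside; z up along the hub. Starts on the bench (z = 0), nearer the robot than the rail
- wheel_green: loose grinding wheel lying flat, hub up: dark green disc 56 mm across, 16 mm thick; on it an aluminium flange 28 mm across up to height 19 mm, then a plain round aluminium hub 22 mm across up to 52 mm, gripped from above. About 0.14 kg (+-30 %). Origin: centre of its underside; z up along the hub. Starts on the bench (z = 0), nearer the robot than the rail
- wheel_brown: loose grinding wheel lying flat, hub up: dark brown disc 68 mm across, 16 mm thick; on it an aluminium flange 28 mm across up to height 19 mm, then a plain round aluminium hub 22 mm across up to 52 mm, gripped from above. About 0.19 kg (+-30 %). Origin: centre of its underside; z up along the hub. Starts on the bench (z = 0), nearer the robot than the rail
- wheel_white: loose grinding wheel lying flat, hub up: white disc 80 mm across, 16 mm thick; on it an aluminium flange 28 mm across up to height 19 mm, then a plain round aluminium hub 22 mm across up to 52 mm, gripped from above. About 0.25 kg (+-30 %). Origin: centre of its underside; z up along the hub. Starts on the bench (z = 0), nearer the robot than the rail
- pad_a: the pad at the rail's right end (robot's right, -y): fixed yellow disc 52 mm across, 4 mm thick, one of four alike, 95 mm apart in a row on the dark steel rail (flat strip 480 x 100 x 6 mm on the bench, running left to right, turned up to 0.2 rad). Origin: centre of its underside; its top, where a wheel stands, is 4 mm higher, 10 mm above the bench
- pad_b: second pad from the right: fixed yellow disc 52 mm across, 4 mm thick, one of four alike, 95 mm apart in a row on the dark steel rail (flat strip 480 x 100 x 6 mm on the bench, running left to right, turned up to 0.2 rad). Origin: centre of its underside; its top, where a wheel stands, is 4 mm higher, 10 mm above the bench
- pad_c: third pad from the right: fixed yellow disc 52 mm across, 4 mm thick, one of four alike, 95 mm apart in a row on the dark steel rail (flat strip 480 x 100 x 6 mm on the bench, running left to right, turned up to 0.2 rad). Origin: centre of its underside; its top, where a wheel stands, is 4 mm higher, 10 mm above the bench
- pad_d: the pad at the rail's left end (robot's left, +y): fixed yellow disc 52 mm across, 4 mm thick, one of four alike, 95 mm apart in a row on the dark steel rail (flat strip 480 x 100 x 6 mm on the bench, running left to right, turned up to 0.2 rad). Origin: centre of its underside; its top, where a wheel stands, is 4 mm higher, 10 mm above the bench
- red_block: fixed red end block 70 x 22 x 30 mm standing on the rail at one of its two ends, 73.5 mm beyond the centre of the end pad (a grey block of the same size stands at the other end); it marks the end where the smallest wheel goes. Origin: centre of its underside, on the strip
- oil_bottle: loose green bottle with black cap, 56 mm across, 125 mm tall, standing on the bench to the left or right of the work; to be left alone. Origin: centre of its underside
There are look-alikes about, which are no part of the job. What is shaped like the wheel_brown but purple is not meant.

How it is judged (in metres and radians):
At the end, for the whole second after the job is handed in: Each of the four wheels lies flat (within 0.1 rad) on its pad, its centre within 12 mm of the pad's centre, in order of diameter from the red block outwards (44, 56, 68, 80 mm), its underside within 4 mm of the pad tops' height, released and at rest (((horizontal distance between red_block and pad_a below 0.12 m and horizontal distance between wheel_pink and pad_a below 0.012 m and horizontal distance between wheel_green and pad_b below 0.012 m and horizontal distance between wheel_brown and pad_c below 0.012 m and horizontal distance between wheel_white and pad_d below 0.012 m) or (horizontal distance between red_block and pad_d below 0.12 m and horizontal distance between wheel_pink and pad_d below 0.012 m and horizontal distance between wheel_green and pad_c below 0.012 m and horizontal distance between wheel_brown and pad_b below 0.012 m and horizontal distance between wheel_white and pad_a below 0.012 m)) and height (world z) of wheel_pink between 0.006 and 0.014 m and angle between each of wheel_pink, wheel_green, wheel_brown, wheel_white's own z axis and vertical below 0.1 rad and linear speed of each of wheel_pink, wheel_green, wheel_brown, wheel_white below 0.02 m/s and contact force between each of wheel_pink, wheel_green, wheel_brown, wheel_white and the fingers below 0.1 N and height (world z) of wheel_green between 0.006 and 0.014 m and height (world z) of wheel_brown between 0.006 and 0.014 m and height (world z) of wheel_white between 0.006 and 0.014 m); the robot touches nothing.
It fails at once if a wheel is tipped more than about 35 degrees (angle between any of wheel_pink, wheel_green, wheel_brown, wheel_white's own z axis and vertical above 0.6 rad).
It fails at once if a wheel is let go in the air (20 mm or more above its pad), so that it drops ((height (world z) of wheel_pink above 0.03 m and contact force between wheel_pink and the fingers below 0.02 N) or (height (world z) of wheel_green above 0.03 m and contact force between wheel_green and the fingers below 0.02 N) or (height (world z) of wheel_brown above 0.03 m and contact force between wheel_brown and the fingers below 0.02 N) or (height (world z) of wheel_white above 0.03 m and contact force between wheel_white and the fingers below 0.02 N)).
It fails at once if the oil bottle is moved by more than 30 mm or knocked over (distance of oil_bottle from where it was at the start of the episode above 0.03 m or angle between oil_bottle's own z axis and vertical above 0.5 rad).
It also fails if it takes over 112 s, if anything falls off the work surface, if the arm or the gripper's body presses on something with over 40 N, if the wrist force passes 120 N, or if a joint passes its speed limit or range.

## Robot

A 7-joint arm with a two-finger parallel gripper is mounted at the origin on the work surface. World frame = base frame: x ahead of the robot, y to its left, z up, the work surface at z = 0. Lengths are in mm, angles in rad, forces in N, time in s.
With the tool pointing down it reaches from about 350 to 900 mm from the base axis. Payload 7.2 kg.
Tool frame: the origin (TCP) lies at the very end of the fingers, on their centre line; the grasp point (between the pads) lies 19 mm behind it (grip_point_offset is the distance from the TCP to the grasp point, in mm); z points along the fingers, y is the line along which they close (so a half turn about z gives the same grasp; the last joint's range is limited). The gripper opens to 88 mm and grips with 3 to 60 N. Pads are 20 mm wide; open, the fingers measure 115 mm over their backs; the gripper's body (75 mm by 178 mm) begins 61 mm behind the grasp point.
Start: joints at [-1.368, 0.411, -0.013, 1.596, 0.006, 1.134, -0.082], TCP at [167.198, 602.224, 222.653] pointing down, gripper open.
Joint ranges: [-2.95, 2.95], [-0.29, 1.99], [-1.47, 1.44], [0.14, 2.54], [-1.03, 4.17], [0.13, 1.85], [-2.86, 2.86]. Speed limits (rad/s): [2.39, 2.39, 3.01, 3.01, 3.14, 3.14, 3.14].

## Interface

Orientations are given as a 3x3 rotation matrix whose columns are the frame's x, y, z axes.
In Python, from cell import sense, read_camera, calibration, close_job, grip_point_offset gives the robot as it stands. The module is installed in compiled form; this text tells all that it offers.
- The arm moves only by the tool send_rows, never from a script. Its argument "motion" is a list that holds one entry, the list of rows, each a list of 5 numbers: the opening, from 0 (shut) to 1 (fully open), then the shift along the tool's x, y, z normalised to -1 to 1, where 1 is 600 mm, then the turn about the tool's z normalised to -1 to 1, where 1 is 1.5 rad. A call has 1 to 8 rows; each row is the pose to reach, as a shift and turn from the pose commanded when the call began, along the tool's axes at that moment; what a row does not reach only later rows make up. A row lasts 1/12 s, in which the tool goes at most 41.7 mm and 7.16 degrees, less where a joint would pass 70% of its speed; a pose out of reach is approached as far as the arm can. A call with a number of a shift or a turn outside -1 to 1 is refused whole. A call with a gripper value outside its range is refused whole. The fingers move at their own pace and stop on an object; the grip force is fixed at half the most. Time passes only in rows, so rows that repeat a pose let the fingers close. It gives the time, the measured TCP pose, the force, the opening and the grip force at its end, in the units of the state.
- sense(): the state, without advancing time (a new reading comes with each control period).
- read_camera(name): name is "scene" or "top" or "wrist"; returns (picture, depth): 480x640x3 uint8, red, green, blue; 480x640 float32, mm along the optical axis (not along the pixel's ray), 0 where there is no reading.
- calibration(name): a dict with "mtx" (3x3 intrinsics, pixels), "rvec" (rotation vector, rad) and "tvec" (3), from world to camera coordinates, as OpenCV has them; the wrist camera has in their place "hand_eye" (4x4, takes a point from camera to tool coordinates, whose origin is the TCP and whose axes are the flange's). Camera axes: x right, y down, z forward; pixel columns grow to the right and rows downward; lengths in mm; the calibration is good to about 2 mm. A picture is of the moment at which its call begins: read the wrist's pose just before it. calibration takes no time and is no camera call.
- close_job(): hands the job in; it is judged then, once.
The state is a dict: "time_s": time; "joint_positions": joint angles; "dq": joint speeds; "joint_efforts": joint torques, N m; "ee_pos": TCP position; "tcp_rot": TCP orientation; "wrist_force": force on the tool from outside, world axes, zero at the start; "torque": the same for the moment, N m; "width": opening from 0.0 (shut) to 1.0 (fully open); "grasp_force": force on a finger pad.
Only numpy, scipy, OpenCV 4.12 (cv2) and the standard library are available. Lean on these libraries where they do the work, as an engineer would, in place of code of your own. Each camera call takes 0.05 s, during which the arm holds its last target. There are 200 camera calls.

## Working session

There is one attempt and no reset: what is moved stays moved. The work goes in short steps, Python scripts to look and compute and a tool call to move; the robot and the scene stay as the last step left them, time stands still between calls to the robot, and variables do not carry over. Pictures are saved under pics/ and viewed, at most 14 in all, crops included, and the job is handed in when it is done.

Besides the shell and the picture viewer there is one more tool, called after "Emit:" as name([rows], argument=value, ...), one row to a line, values as JSON. send_rows: Moves the arm, as the interface text tells. Its arguments: {"type":"object","properties":{"motion":{"type":"array"}},"required":["motion"]}

```bash
mkdir -p pics
python3 - <<'E'
from cell import *
import cv2,numpy as np
print(sense(), grip_point_offset)
for n in("top","scene"):
    p,d=read_camera(n); cv2.imwrite(f"pics/{n}0.png",p[:,:,::-1]); np.savez(f"{n}0.npz",p=p,d=d); print(n,calibration(n))
E
```

```text
{'time_s': 0.0, 'joint_positions': array([-1.36819679,  0.41191532, -0.01270077,  1.59708019,  0.00557965,
        1.13428937, -0.08218563]), 'dq': array([ 0.00075449,  0.00026144,  0.00052797,  0.00043815, -0.00073202,
       -0.00082813, -0.00045144]), 'joint_efforts': array([-4.39033229e-04, -5.87959492e+01,  6.41144738e-01, -2.91086411e+01,
       -5.39468508e-02,  1.84438628e-02,  1.53240562e-04]), 'ee_pos': array([167.0901465 , 601.70355142, 221.78473597]), 'tcp_rot': array([[-9.63562763e-01,  2.67482122e-01, -3.42278631e-04],
       [ 2.67482320e-01,  9.63561404e-01, -1.62114686e-03],
       [-1.03821323e-04, -1.65363023e-03, -9.99998627e-01]]), 'wrist_force': array([-0.27776633, -0.79675021, -0.29814755]), 'torque': array([-0.05216826, -0.01995078, -0.00591386]), 'grasp_force': 0.0, 'width': 1.001852291091554} 18.700000000000003
top {'mtx': array([[578.4707344 ,   0.        , 314.27923709],
       [  0.        , 578.4707344 , 236.7465713 ],
       [  0.        ,   0.        ,   1.        ]]), 'rvec': array([ 2.1366587 , -2.19144043,  0.11578524]), 'tvec': array([   9.57263096,  474.95027116, 1260.65777719])}
scene {'mtx': array([[439.27932685,   0.        , 319.26167922],
       [  0.        , 439.27932685, 239.53336231],
       [  0.        ,   0.        ,   1.        ]]), 'rvec': array([ 1.35386269,  2.02941432, -0.98132108]), 'tvec': array([ 200.57399689, -232.11033373, 1482.16042312])}
```

View pics/top0.png

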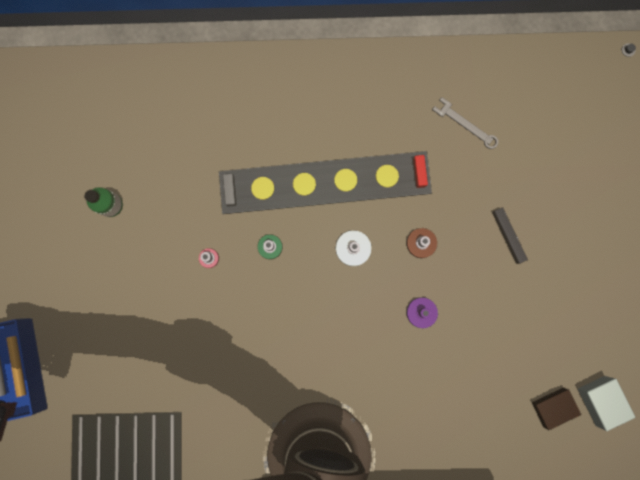

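View pics/scene0.png

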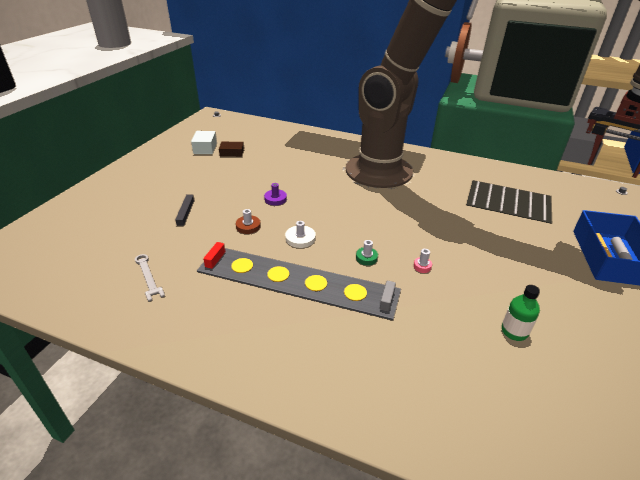

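The top view (up = +x, left = +y) shows the red block at (421,171), so it is at the right (-y) end. Pads are at about (387,176), (346,180), (304,184) and (263,188). Wheels: pink (208,258), green (269,247), white (353,248), brown (422,243). The purple decoy is at (423,313) and the bottle is at (103,200). The scene view agrees, and the arm is out of frame above.

```bash
cat > h.py <<'E'
from cell import *
import cv2,numpy as np
def ray(n,uv,z):
    c=calibration(n);R=cv2.Rodrigues(c["rvec"])[0];C=-R.T@c["tvec"]
    q=R.T@np.linalg.solve(c["mtx"],[*uv,1.]);return (C+q*(z-C[2])/q[2])[:2]
def blob(n,p,seed,z,r=24,sat=None):
    """outline of the coloured disc about seed, onto plane z, circle fit"""
    h=cv2.cvtColor(p,cv2.COLOR_RGB2LAB).astype(float)
    u,v=seed; ref=None
    return h
def to_tool(dx,dy,dz,R=None):
    R=sense()["tcp_rot"] if R is None else R
    return R.T@np.array([dx,dy,dz])/600
E
python3 - <<'E'
from h import *
f=np.load("top0.npz");p=f["p"];d=f["d"]
hsv=cv2.cvtColor(p,cv2.COLOR_RGB2HSV).astype(int);H,S,V=hsv[...,0],hsv[...,1],hsv[...,2]
M={"pink":((H>165)|(H<4))&(S>80)&(V>120),"green":(H>55)&(H<95)&(S>80),"brown":((H<12)|(H>172))&(S>120)&(V>45),"white":(S<60)&(V>150),
"yellow":(H>22)&(H<36)&(S>150)&(V>120),"purple":(H>125)&(H<160)&(S>80)}
seeds={"pink":(208,258,16,22),"green":(269,247,16,28),"brown":(422,243,16,34),"white":(353,248,16,40),"purple":(423,313,16,34)}
for i,s in enumerate([(387,176),(346,180),(304,184),(263,188)]): seeds["pad_"+"abcd"[i]]=(*s,10,26)
for k,(u,v,z,r) in seeds.items():
    m=np.zeros(p.shape[:2],np.uint8);cv2.circle(m,(u,v),25,1,-1)
    m&=M["yellow" if "pad" in k else k].astype(np.uint8)
    n,L,st,_=cv2.connectedComponentsWithStats(m); m=(L==1+st[1:,4].argmax())
    pts=np.argwhere(m)[:,::-1].astype(np.float32)
    hull=cv2.convexHull(pts)[:,0]
    w=np.array([ray("top",q,z) for q in hull]).astype(np.float32)
    (c,rr)=cv2.minEnclosingCircle(w)
    px=np.array([ray("top",q,z) for q in pts]);
    print(k,len(pts),"circle",np.round(c,1),round(rr,1),"exp",r,"centroid",np.round(px.mean(0),1))
c=calibration("top")
for n in("top","scene"):
    c=calibration(n);print(n,cv2.projectPoints(np.array([[167.,602,222],[0,0,0]]),c["rvec"],c["tvec"],c["mtx"],None)[0][:,0])
print("hub tops depth",[d[v,u] for u,v in((206,257),(269,246),(424,242),(353,246))])
s=sense();print(s["tcp_rot"]);print(calibration("wrist"))
E
```

```text
pink 132 circle [434.8 235.4] 21.7 exp 22 centroid [433.3 232.1]
green 204 circle [457.1  98.6] 25.3 exp 28 centroid [455.8  97.3]
brown 433 circle [ 457.1 -242. ] 32.3 exp 34 centroid [ 456.5 -240.9]
white 1043 circle [448.9 -89.3] 41.8 exp 40 centroid [448.6 -89.4]
purple 659 circle [ 302.  -235.4] 32.8 exp 34 centroid [ 302.1 -235.2]Traceback (most recent call last):
  File "<stdin>", line 11, in <module>
ValueError: attempt to get argmax of an empty sequence
```

Run:
```python
from h import *
f=np.load("top0.npz");p=f["p"];d=f["d"]
hsv=cv2.cvtColor(p,cv2.COLOR_RGB2HSV).astype(int)
print(hsv[176,387],hsv[188,263],hsv[165,366])
M=(hsv[...,0]>20)&(hsv[...,0]<40)&(hsv[...,1]>150)
P=[]
for u,v in [(387,176),(346,180),(304,184),(263,188)]:
    m=np.zeros(p.shape[:2],np.uint8);cv2.circle(m,(u,v),17,1,-1);m&=M.astype(np.uint8)
    pts=np.argwhere(m)[:,::-1];w=np.array([ray("top",q,10) for q in pts]);P.append(w.mean(0));print(len(pts),np.round(w.mean(0),1),np.sqrt(len(pts)*2.2**2/np.pi))
P=np.array(P);print(np.linalg.norm(np.diff(P,axis=0),axis=1),np.arctan2(*(P[3]-P[0])))
for n in("top","scene"):
    c=calibration(n);print(n,cv2.projectPoints(np.array([[167.,602,222],[0,0,0]]),c["rvec"],c["tvec"],c["mtx"],None)[0][:,0])
# hub tops by depth
c=calibration("top");R=cv2.Rodrigues(c["rvec"])[0]
v,u=np.mgrid[:480,:640];X=np.linalg.inv(c["mtx"])@np.stack([u.ravel(),v.ravel(),np.ones(u.size)])*d.ravel();W=(R.T@(X-c["tvec"][:,None])).T
for k,(a,b) in {"pink":(435,235),"green":(457,98),"brown":(457,-242),"white":(449,-89)}.items():
    s=(np.hypot(W[:,0]-a,W[:,1]-b)<45)&(W[:,2]>42)&(W[:,2]<62)
    t=(np.hypot(W[:,0]-a,W[:,1]-b)<55)&(W[:,2]>11)&(W[:,2]<22)
    h=cv2.minEnclosingCircle(W[t][:,:2].astype(np.float32))
    print(k,s.sum(),W[s].mean(0).round(1),"disc",t.sum(),W[t].mean(0).round(1),h)
print(calibration("wrist"))
```

```text
[ 28 145 214] [ 27 145 214] [18 26 97]
0 nan 0.0
0 nan 0.0
0 nan 0.0
0 nan 0.0<stdin>:9: RuntimeWarning: Mean of empty slice.
  ret = ret.dtype.type(ret / rcount)
Traceback (most recent call last):
numpy.exceptions.AxisError: axis 1 is out of bounds for array of dimension 1
```

Emit:
send_rows([
  [[1,-0.4,-0.32,0,0],[1,-0.4,-0.32,0,0],[1,-0.4,-0.32,0,0],[1,-0.4,-0.32,0,0],[1,-0.4,-0.32,0,0],[1,-0.4,-0.32,0,0],[1,-0.4,-0.32,0,0],[1,-0.4,-0.32,0,0]],
])

```text
time_s: 0.77
ee_pos: [350.4, 347.5, 222.6]
tcp_rot: [[-0.962, 0.273, 0.001], [0.273, 0.962, -0.002], [-0.001, -0.002, -1.0]]
wrist_force: [-0.3, -0.4, 0.1]
width: 1.003
grasp_force: 0.0
```

```bash
sed -i '/^def blob/,/return h$/d' h.py
python3 - <<'E'
from h import *
f=np.load("top0.npz");p=f["p"];d=f["d"]
hsv=cv2.cvtColor(p,cv2.COLOR_RGB2HSV).astype(int)
M=(hsv[...,0]>20)&(hsv[...,0]<40)&(hsv[...,1]>110)&(hsv[...,2]>150)
P=[]
for u,v in [(387,176),(346,180),(304,184),(263,188)]:
    m=np.zeros(p.shape[:2],np.uint8);cv2.circle(m,(u,v),17,1,-1);m&=M.astype(np.uint8)
    pts=np.argwhere(m)[:,::-1];w=np.array([ray("top",q,10) for q in pts]);P.append(w.mean(0));print(len(pts),np.round(w.mean(0),1))
P=np.array(P);print(np.linalg.norm(np.diff(P,axis=0),axis=1),np.arctan2(*(P[3]-P[0])))
for n in("top","scene"):
    c=calibration(n);print(n,cv2.projectPoints(np.array([[167.,602,222],[0,0,0]]),c["rvec"],c["tvec"],c["mtx"],None)[0][:,0])
c=calibration("top");R=cv2.Rodrigues(c["rvec"])[0]
v,u=np.mgrid[:480,:640];X=np.linalg.inv(c["mtx"])@np.stack([u.ravel(),v.ravel(),np.ones(u.size)])*d.ravel();W=(R.T@(X-c["tvec"][:,None])).T
for k,(a,b) in {"pink":(435,235),"green":(457,98),"brown":(457,-242),"white":(449,-89)}.items():
    g=np.hypot(W[:,0]-a,W[:,1]-b)<50
    s=g&(W[:,2]>42)&(W[:,2]<62); t=g&(W[:,2]>11)&(W[:,2]<22)
    print(k,s.sum(),W[s].mean(0).round(1),"disc",t.sum(),W[t].mean(0).round(1),cv2.minEnclosingCircle(W[t][:,:2].astype(np.float32)))
print(calibration("wrist"))
s=sense();print(s["ee_pos"],s["tcp_rot"],s["width"])
E
```

```text
406 [ 612.8 -171.2]
402 [606.  -76.3]
405 [599.1  18.3]
405 [592.3 113.1]
[95.13815724 94.86761618 95.05581078] -0.0719250466680755
top [[-12.04970912 400.71797198]
 [318.67177483 454.68425204]]
scene [[611.85051053 169.39430316]
 [378.70734311 170.74103081]]
pink 86 [435.1 234.6  51.8] disc 195 [434.6 232.7  16.7] ((435.5139465332031, 235.30674743652344), 22.001585006713867)
green 80 [457.5  97.9  52. ] disc 367 [456.7  97.4  16.7] ((457.68280029296875, 98.15068817138672), 27.88282585144043)
brown 83 [ 457.2 -242.4   51.8] disc 589 [ 457.  -241.7   16.4] ((457.40264892578125, -242.84027099609375), 33.888431549072266)
white 82 [449.2 -89.   51.9] disc 869 [449.2 -88.7  16.5] ((449.9710693359375, -89.05529022216797), 40.02613067626953)
{'mtx': array([[417.32894874,   0.        , 323.36152386],
       [  0.        , 417.32894874, 236.46069792],
       [  0.        ,   0.        ,   1.        ]]), 'hand_eye': array([[-5.03582682e-04, -9.66065903e-01, -2.58295213e-01,
         7.03045263e+01],
       [ 9.99999833e-01, -4.12799046e-04, -4.05704439e-04,
         7.59191408e-01],
       [ 2.85313207e-04, -2.58295374e-01,  9.66065949e-01,
        -1.61535831e+02],
       [ 0.00000000e+00,  0.00000000e+00,  0.00000000e+00,
         1.00000000e+00]])}
[350.42390708 347.52144142 222.62366339] [[-9.61924986e-01  2.73311981e-01  9.39159610e-04]
 [ 2.73309923e-01  9.61924197e-01 -1.87759994e-03]
 [-1.41657091e-03 -1.54942866e-03 -9.99997796e-01]] 1.0028457865335079
```

Emit:
send_rows([
  [[1,-0.187,-0.142,0,-0.183],[1,-0.187,-0.142,0,-0.183],[1,-0.187,-0.142,0,-0.183],[1,-0.187,-0.142,0,-0.183],[0.7,-0.187,-0.142,0.15,-0.183],[0.7,-0.187,-0.142,0.15,-0.183],[0.7,-0.187,-0.142,0.15,-0.183],[0.7,-0.187,-0.142,0.15,-0.183]],
])

```text
time_s: 1.43
ee_pos: [430.6, 239.7, 130.5]
tcp_rot: [[-1.0, -0.004, -0.005], [-0.004, 1.0, -0.004], [0.005, -0.004, -1.0]]
wrist_force: [0.0, -0.3, -0.2]
width: 0.741
grasp_force: 0.0
```

Run:
```python
from h import *
s=sense();print(s["ee_pos"],s["tcp_rot"].round(4),s["width"])
p,d=read_camera("wrist");cv2.imwrite("pics/w1.png",p[:,:,::-1])
```

```text
[430.57698872 239.74405645 130.54409528] [[-1.     -0.0038 -0.005 ]
 [-0.0037  1.     -0.0037]
 [ 0.005  -0.0037 -1.    ]] 0.7405076104112419
```

View pics/w1.png

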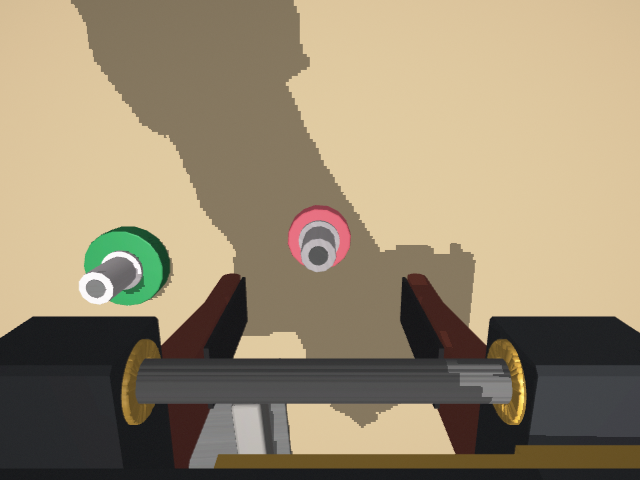

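The wrist view shows the pink hub top at (318,255), between the fingers, and green at (97,288) well clear. I'll descend partway and let it settle.

Emit:
send_rows([
  [[0.7,0,0,0.05,0],[0.7,0,0,0.09,0],[0.7,0,0,0.09,0],[0.7,0,0,0.09,0],[0.7,0,0,0.09,0],[0.7,0,0,0.09,0]],
])

```text
time_s: 1.98
ee_pos: [433.6, 241.9, 80.8]
tcp_rot: [[-1.0, -0.004, 0.003], [-0.004, 1.0, 0.002], [-0.003, 0.002, -1.0]]
wrist_force: [-0.1, -0.6, -0.1]
width: 0.701
grasp_force: 0.0
```

```bash
cat >> h.py <<'E'
def hub(n="wrist"):
    """hub top from wrist depth, world"""
    s=sense();p,d=read_camera(n);c=calibration(n);d=d.copy()
    v,u=np.mgrid[:480,:640];X=np.linalg.inv(c["mtx"])@np.stack([u.ravel(),v.ravel(),np.ones(u.size)])*d.ravel()
    T=c["hand_eye"];t=T[:3,:3]@X+T[:3,3:]
    W=(s["tcp_rot"]@t).T+s["ee_pos"];return s,W,d.ravel()>0,p
E
python3 - <<'E'
from h import *
s,W,ok,p=hub();print(s["ee_pos"],s["tcp_rot"][0],s["width"])
m=ok&(np.hypot(W[:,0]-435,W[:,1]-235)<25)&(W[:,2]>49)&(W[:,2]<55)
print(m.sum(),W[m].mean(0),cv2.minEnclosingCircle(W[m][:,:2].astype(np.float32)))
E
```

```text
[433.61819014 241.8994695   80.80362007] [-0.99998877 -0.00393969  0.00263389] 0.7008739674048902
1456 [435.41539484 236.89904329  51.58750895] ((435.9881286621094, 236.80088806152344), 11.103935241699219)
```

Emit:
send_rows([
  [[0.7,-0.004,-0.009,0.03,0],[0.7,-0.004,-0.009,0.092,0],[0.7,-0.004,-0.009,0.092,0],[0.7,-0.004,-0.009,0.092,0],[0.5,-0.004,-0.009,0.092,0],[0.3,-0.004,-0.009,0.092,0],[0,-0.004,-0.009,0.092,0],[0,-0.004,-0.009,0.092,0]],
])

```text
time_s: 2.7
ee_pos: [435.5, 236.1, 24.8]
tcp_rot: [[-1.0, -0.004, 0.002], [-0.004, 1.0, 0.001], [-0.002, 0.001, -1.0]]
wrist_force: [-0.7, -0.6, 0.6]
width: 0.436
grasp_force: 0.0
```

Emit:
send_rows([
  [[0,0,0,0,0],[0,0,0,0,0],[0,0,0,0,0]],
])

```text
time_s: 2.95
ee_pos: [435.0, 235.7, 23.8]
tcp_rot: [[-1.0, -0.004, 0.0], [-0.004, 1.0, 0.0], [-0.0, 0.0, -1.0]]
wrist_force: [-1.8, -0.2, 4.7]
width: 0.246
grasp_force: 30.0
```

Emit:
send_rows([
  [[0,0,0,-0.04,0],[0,0,0,-0.1,0],[0,0,0,-0.15,0],[0,-0.03,-0.06,-0.15,0],[0,-0.06,-0.12,-0.15,0],[0,-0.08,-0.18,-0.15,0],[0,-0.11,-0.24,-0.15,0],[0,-0.14,-0.3,-0.15,0]],
])

```text
time_s: 3.62
ee_pos: [519.6, 54.2, 113.6]
tcp_rot: [[-1.0, -0.004, -0.0], [-0.004, 1.0, 0.0], [0.0, 0.0, -1.0]]
wrist_force: [0.6, 1.1, -0.6]
width: 0.242
grasp_force: 30.0
```

Emit:
send_rows([
  [[0,-0.03,-0.06,0,0],[0,-0.06,-0.12,0,0],[0,-0.09,-0.18,0,0],[0,-0.12,-0.24,0,0],[0,-0.15,-0.3,0,0],[0,-0.156,-0.35,0,0],[0,-0.156,-0.378,0,0],[0,-0.156,-0.378,0,0]],
])

```text
time_s: 4.28
ee_pos: [612.8, -176.9, 112.9]
tcp_rot: [[-1.0, 0.003, -0.001], [0.003, 1.0, -0.003], [0.001, -0.003, -1.0]]
wrist_force: [-0.1, -1.1, -1.4]
width: 0.246
grasp_force: 30.0
```

Emit:
send_rows([
  [[0,0,0,0,0],[0,0,0,0,0],[0,0,0,0,0]],
])

```text
time_s: 4.53
ee_pos: [614.0, -168.5, 113.3]
tcp_rot: [[-1.0, -0.006, -0.0], [-0.006, 1.0, 0.001], [0.0, 0.001, -1.0]]
wrist_force: [0.5, 0.2, -0.4]
width: 0.246
grasp_force: 30.0
```

Run:
```python
from h import *
s,W,ok,p=hub();print(s["ee_pos"],s["tcp_rot"][0],s["width"],s["grasp_force"])
cv2.imwrite("pics/w2.png",p[:,:,::-1])
```

```text
[ 613.98848866 -168.45249277  113.25556429] [-9.99981818e-01 -6.01761155e-03 -3.90138400e-04] 0.24621042916776323 29.999274015426636
```

View pics/w2.png

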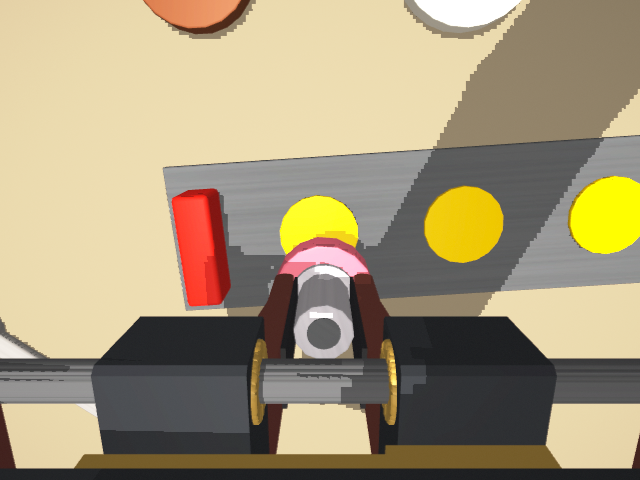

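Wrist view: the pink wheel is held upright with its hub top at (323,333). Pad a is behind it at about (318,232), pad b at (464,224), and the red block at (201,247) is clear of the fingers. Next: measure the pads from this view and lower partway.

Emit:
send_rows([
  [[0,0,-0.002,0.05,0],[0,0,-0.002,0.1,0],[0,0,-0.002,0.105,0],[0,0,-0.002,0.105,0],[0,0,-0.002,0.105,0],[0,0,-0.002,0.105,0]],
])

```text
time_s: 5.08
ee_pos: [615.2, -171.8, 52.3]
tcp_rot: [[-1.0, -0.004, 0.002], [-0.004, 1.0, -0.0], [-0.002, -0.0, -1.0]]
wrist_force: [0.5, 1.3, -1.1]
width: 0.244
grasp_force: 30.0
```

Run:
```python
from h import *
s,W,ok,p=hub();print(s["ee_pos"],s["tcp_rot"][0],s["width"],s["grasp_force"])
hsv=cv2.cvtColor(p,cv2.COLOR_RGB2HSV).reshape(-1,3)
y=ok&(hsv[:,0]>18)&(hsv[:,0]<36)&(hsv[:,1]>170)&(W[:,2]>2)&(W[:,2]<18)
for n,c in zip("abc",[(612.8,-171.2),(606,-76.3),(599.1,18.3)]):
    m=y&(np.hypot(*(W[:,:2]-c).T)<33)
    if m.sum()>50: print(n,m.sum(),W[m].mean(0).round(1),cv2.minEnclosingCircle(W[m][:,:2].astype(np.float32)))
```

```text
[ 615.16482799 -171.75628932   52.25999098] [-0.99998796 -0.00425871  0.00243938] 0.24426917265047957 29.99918907880783
a 2494 [ 599.3 -170.6    9.4] ((613.1046752929688, -170.91001892089844), 25.885364532470703)
b 7693 [605.6 -76.7   9.4] ((606.2567749023438, -76.21315002441406), 26.209611892700195)
```

Emit:
send_rows([
  [[0,0.003,0.001,0.01,0],[0,0.003,0.001,0.018,0],[0,0.003,0.001,0.022,0],[0,0.003,0.001,0.025,0],[0,0.003,0.001,0.027,0],[0,0.003,0.001,0.027,0],[0,0.003,0.001,0.027,0]],
])

```text
time_s: 5.72
ee_pos: [612.2, -171.3, 34.2]
tcp_rot: [[-1.0, -0.004, 0.0], [-0.004, 1.0, -0.0], [-0.0, -0.0, -1.0]]
wrist_force: [-0.2, -0.2, -0.5]
width: 0.242
grasp_force: 30.0
```

Emit:
send_rows([
  [[0,0,0,0.001,0],[0,0,0,0.001,0],[0.3,0,0,0.001,0],[0.4,0,0,0.001,0],[0.5,0,0,0.001,0],[0.5,0,0,0.001,0],[0.5,0,0,0.001,0]],
])

```text
time_s: 6.3
ee_pos: [612.2, -171.2, 33.6]
tcp_rot: [[-1.0, -0.004, 0.0], [-0.004, 1.0, 0.0], [-0.0, 0.0, -1.0]]
wrist_force: [-0.2, -0.4, 0.7]
width: 0.493
grasp_force: 0.0
```

```bash
cat >> h.py <<'E'
def tops(c):
    s,W,ok,p=hub();m=ok&(np.hypot(*(W[:,:2]-c).T)<20)&(W[:,2]>40)&(W[:,2]<70)
    zt=np.percentile(W[m][:,2],90);k=m&(abs(W[:,2]-zt)<3)
    print("tcp",s["ee_pos"].round(1),"w",round(s["width"],2),"hub",k.sum(),W[k].mean(0).round(1),cv2.minEnclosingCircle(W[k][:,:2].astype(np.float32)))
E
python3 -c "from h import *;tops((613,-171))"
```

```text
tcp [ 612.2 -171.2   33.6] w 0.49 hub 2654 [ 612.3 -170.6   61.6] ((613.028076171875, -170.72674560546875), 11.120348930358887)
```

Emit:
send_rows([
  [[0.5,0,0,-0.06,0],[0.5,0,0,-0.12,0],[0.6,0.03,0.06,-0.12,0],[0.6,0.06,0.12,-0.12,0],[0.6,0.1,0.18,-0.12,0],[0.6,0.13,0.24,-0.12,0],[0.6,0.16,0.3,-0.12,0],[0.6,0.2,0.36,-0.12,0]],
])

```text
time_s: 7.02
ee_pos: [491.8, 44.9, 105.9]
tcp_rot: [[-1.0, -0.004, 0.001], [-0.004, 1.0, 0.0], [-0.001, 0.0, -1.0]]
wrist_force: [1.1, 0.9, 0.1]
width: 0.6
grasp_force: 0.0
```

Emit:
send_rows([
  [[0.6,0.03,0.06,0,0],[0.6,0.057,0.09,0,0],[0.6,0.057,0.09,0,0],[0.6,0.057,0.09,0.04,0],[0.6,0.057,0.09,0.06,0],[0.6,0.057,0.09,0.06,0],[0.6,0.057,0.09,0.06,0],[0.6,0.057,0.09,0.06,0]],
])

```text
time_s: 7.68
ee_pos: [458.5, 96.5, 70.2]
tcp_rot: [[-1.0, -0.003, 0.001], [-0.003, 1.0, 0.0], [-0.001, 0.0, -1.0]]
wrist_force: [0.6, -0.1, 0.9]
width: 0.603
grasp_force: 0.0
```

```bash
python3 -c "from h import *;tops((457.5,98))"
```

```text
tcp [458.5  96.5  70.2] w 0.6 hub 1623 [457.5  99.3  51.6] ((457.8839416503906, 99.54647827148438), 11.013531684875488)
```

Emit:
send_rows([
  [[0.6,0.001,0.004,0.04,0],[0.6,0.001,0.004,0.077,0],[0.6,0.001,0.004,0.077,0],[0.4,0.001,0.004,0.077,0],[0.3,0.001,0.004,0.077,0],[0,0.001,0.004,0.077,0],[0,0.001,0.004,0.077,0],[0,0.001,0.004,0.077,0]],
])

```text
time_s: 8.4
ee_pos: [457.8, 99.4, 24.3]
tcp_rot: [[-1.0, -0.004, 0.001], [-0.004, 1.0, 0.001], [-0.001, 0.001, -1.0]]
wrist_force: [-0.2, -2.8, 2.0]
width: 0.26
grasp_force: 1.3
```

Emit:
send_rows([
  [[0,0,0,0,0],[0,0,0,0,0],[0,0,0,0,0]],
])

```text
time_s: 8.65
ee_pos: [457.8, 99.4, 24.3]
tcp_rot: [[-1.0, -0.004, 0.001], [-0.004, 1.0, 0.0], [-0.001, 0.0, -1.0]]
wrist_force: [-0.3, -0.6, 7.9]
width: 0.248
grasp_force: 30.0
```

Emit:
send_rows([
  [[0,0,0,-0.04,0],[0,0,0,-0.1,0],[0,-0.04,-0.05,-0.13,0],[0,-0.08,-0.1,-0.13,0],[0,-0.12,-0.15,-0.13,0],[0,-0.16,-0.2,-0.13,0],[0,-0.2,-0.25,-0.13,0],[0,-0.23,-0.28,-0.13,0]],
])

```text
time_s: 9.32
ee_pos: [597.1, -72.4, 101.7]
tcp_rot: [[-1.0, -0.001, 0.001], [-0.001, 1.0, -0.002], [-0.001, -0.002, -1.0]]
wrist_force: [-0.1, 0.1, -1.2]
width: 0.243
grasp_force: 30.0
```

Emit:
send_rows([
  [[0,-0.017,-0.014,0,0],[0,-0.017,-0.014,0,0],[0,-0.017,-0.014,0.04,0],[0,-0.017,-0.014,0.08,0],[0,-0.017,-0.014,0.09,0],[0,-0.017,-0.014,0.09,0],[0,-0.017,-0.014,0.09,0],[0,-0.017,-0.014,0.09,0]],
])

```text
time_s: 9.98
ee_pos: [606.7, -76.3, 48.7]
tcp_rot: [[-1.0, -0.004, 0.002], [-0.004, 1.0, 0.0], [-0.002, 0.0, -1.0]]
wrist_force: [-0.3, 0.6, -1.7]
width: 0.241
grasp_force: 30.0
```

Emit:
send_rows([
  [[0,0,0,0.01,0],[0,0,0,0.018,0],[0,0,0,0.022,0],[0,0,0,0.024,0],[0,0,0,0.024,0],[0,0,0,0.024,0]],
])

```text
time_s: 10.48
ee_pos: [606.1, -76.3, 34.1]
tcp_rot: [[-1.0, -0.004, 0.0], [-0.004, 1.0, 0.001], [-0.0, 0.001, -1.0]]
wrist_force: [-4.7, 0.8, 9.4]
width: 0.245
grasp_force: 30.0
```

Emit:
send_rows([
  [[0,0,0,0.001,0],[0,0,0,0.001,0],[0.3,0,0,0.001,0],[0.4,0,0,0.001,0],[0.5,0,0,0.001,0],[0.5,0,0,0.001,0],[0.5,0,0,0.001,0]],
])

```text
time_s: 11.07
ee_pos: [606.0, -76.6, 32.2]
tcp_rot: [[-1.0, -0.004, -0.0], [-0.004, 1.0, -0.0], [0.0, -0.0, -1.0]]
wrist_force: [0.9, -0.8, 0.1]
width: 0.499
grasp_force: 0.0
```

```bash
python3 -c "from h import *;tops((606,-76))"
```

```text
tcp [606.  -76.6  32.2] w 0.5 hub 2724 [605.2 -75.7  61.6] ((605.9973754882812, -75.63615417480469), 11.190657615661621)
```

Emit:
send_rows([
  [[0.5,0,0,-0.06,0],[0.5,0,0,-0.12,0],[0.6,0.04,-0.05,-0.12,0],[0.6,0.08,-0.1,-0.12,0],[0.6,0.12,-0.15,-0.12,0],[0.6,0.16,-0.2,-0.12,0],[0.6,0.2,-0.24,-0.12,0],[0.6,0.23,-0.26,-0.12,0]],
])

```text
time_s: 11.78
ee_pos: [466.0, -236.7, 104.6]
tcp_rot: [[-1.0, 0.0, -0.0], [0.0, 1.0, -0.001], [0.0, -0.001, -1.0]]
wrist_force: [-0.7, -0.1, -0.3]
width: 0.594
grasp_force: 0.0
```

Emit:
send_rows([
  [[0.6,0.018,-0.015,0,0],[0.6,0.018,-0.015,0,0],[0.6,0.018,-0.015,0,0],[0.6,0.018,-0.015,0.04,0],[0.6,0.018,-0.015,0.06,0],[0.6,0.018,-0.015,0.06,0],[0.6,0.018,-0.015,0.06,0],[0.6,0.018,-0.015,0.06,0]],
])

```text
time_s: 12.45
ee_pos: [459.1, -241.4, 68.9]
tcp_rot: [[-1.0, -0.005, 0.001], [-0.005, 1.0, -0.0], [-0.001, -0.0, -1.0]]
wrist_force: [-0.4, -0.7, -0.2]
width: 0.602
grasp_force: 0.0
```

```bash
python3 -c "from h import *;tops((457.3,-242.5))"
```

```text
tcp [ 459.1 -241.4   68.9] w 0.6 hub 1645 [ 456.9 -242.1   51.6] ((457.3332214355469, -242.10723876953125), 10.976395606994629)
```

Emit:
send_rows([
  [[0.6,0.003,-0.001,0.04,0],[0.6,0.003,-0.001,0.074,0],[0.6,0.003,-0.001,0.074,0],[0.4,0.003,-0.001,0.074,0],[0.3,0.003,-0.001,0.074,0],[0,0.003,-0.001,0.074,0],[0,0.003,-0.001,0.074,0],[0,0.003,-0.001,0.074,0]],
])

```text
time_s: 13.17
ee_pos: [456.7, -242.9, 24.9]
tcp_rot: [[-1.0, -0.004, 0.001], [-0.004, 1.0, -0.0], [-0.001, -0.0, -1.0]]
wrist_force: [0.4, -0.1, -0.6]
width: 0.256
grasp_force: 0.0
```

Emit:
send_rows([
  [[0,0,0,0,0],[0,0,0,0,0],[0,0,0,0,0]],
])

```text
time_s: 13.42
ee_pos: [456.7, -242.9, 24.9]
tcp_rot: [[-1.0, -0.004, 0.001], [-0.004, 1.0, -0.0], [-0.001, -0.0, -1.0]]
wrist_force: [-1.0, 0.5, 6.3]
width: 0.243
grasp_force: 30.0
```

Emit:
send_rows([
  [[0,0,0,-0.04,0],[0,0,0,-0.1,0],[0,0,0,-0.15,0],[0,-0.03,0.05,-0.15,0],[0,-0.06,0.1,-0.15,0],[0,-0.08,0.15,-0.15,0],[0,-0.11,0.2,-0.15,0],[0,-0.14,0.25,-0.15,0]],
])

```text
time_s: 14.08
ee_pos: [539.6, -90.9, 114.1]
tcp_rot: [[-1.0, -0.003, -0.0], [-0.003, 1.0, 0.0], [0.0, 0.0, -1.0]]
wrist_force: [1.7, -0.7, -1.5]
width: 0.247
grasp_force: 30.0
```

Emit:
send_rows([
  [[0,-0.03,0.05,0,0],[0,-0.06,0.1,0,0],[0,-0.08,0.15,0,0],[0,-0.097,0.184,0,0],[0,-0.097,0.184,0,0],[0,-0.097,0.184,0,0],[0,-0.097,0.184,0.05,0],[0,-0.097,0.184,0.09,0]],
])

```text
time_s: 14.75
ee_pos: [597.6, 16.6, 60.1]
tcp_rot: [[-1.0, -0.002, 0.002], [-0.002, 1.0, -0.001], [-0.002, -0.001, -1.0]]
wrist_force: [-0.1, 0.1, -3.3]
width: 0.244
grasp_force: 30.0
```

Emit:
send_rows([
  [[0,0,0,0.02,0],[0,0,0,0.02,0],[0,0,0,0.02,0],[0,0,0,0.02,0]],
])

```text
time_s: 15.08
ee_pos: [598.0, 17.5, 49.2]
tcp_rot: [[-1.0, -0.003, 0.001], [-0.003, 1.0, -0.0], [-0.001, -0.0, -1.0]]
wrist_force: [0.5, 0.7, -1.9]
width: 0.244
grasp_force: 30.0
```

Contact is expected at about TCP z 34.9.

Emit:
send_rows([
  [[0,-0.001,0.001,0.01,0],[0,-0.001,0.001,0.018,0],[0,-0.001,0.001,0.021,0],[0,-0.001,0.001,0.023,0],[0,-0.001,0.001,0.023,0],[0,-0.001,0.001,0.023,0]],
])

```text
time_s: 15.58
ee_pos: [597.9, 18.9, 34.9]
tcp_rot: [[-1.0, -0.004, 0.0], [-0.004, 1.0, 0.0], [-0.0, 0.0, -1.0]]
wrist_force: [-2.5, -0.2, 5.3]
width: 0.242
grasp_force: 30.0
```

Emit:
send_rows([
  [[0,0,0,0.001,0],[0,0,0,0.001,0],[0.3,0,0,0.001,0],[0.4,0,0,0.001,0],[0.5,0,0,0.001,0],[0.5,0,0,0.001,0],[0.5,0,0,0.001,0]],
])

```text
time_s: 16.17
ee_pos: [598.0, 18.8, 33.5]
tcp_rot: [[-1.0, -0.004, -0.0], [-0.004, 1.0, -0.0], [0.0, -0.0, -1.0]]
wrist_force: [-0.6, 0.6, 1.5]
width: 0.499
grasp_force: 0.0
```

```bash
python3 -c "from h import *;tops((599,18))"
```

```text
tcp [598.   18.8  33.5] w 0.5 hub 2679 [597.7  19.6  61.6] ((598.2640991210938, 19.809429168701172), 11.04450511932373)
```

Emit:
send_rows([
  [[0.5,0,0,-0.06,0],[0.5,0,0,-0.12,0],[0.6,0.05,-0.035,-0.12,0],[0.6,0.1,-0.07,-0.12,0],[0.6,0.15,-0.11,-0.12,0],[0.6,0.2,-0.145,-0.12,0],[0.6,0.24,-0.17,-0.12,0],[0.6,0.247,-0.179,-0.12,0]],
])

```text
time_s: 16.88
ee_pos: [445.6, -91.6, 105.5]
tcp_rot: [[-1.0, 0.0, -0.003], [0.0, 1.0, 0.0], [0.003, 0.0, -1.0]]
wrist_force: [-0.0, 0.9, 0.2]
width: 0.601
grasp_force: 0.0
```

Emit:
send_rows([
  [[0.6,0,0,0,0],[0.6,0,0,0,0],[0.6,0,0,0.04,0],[0.6,0,0,0.06,0],[0.6,0,0,0.06,0],[0.6,0,0,0.06,0],[0.6,0,0,0.06,0]],
])

```text
time_s: 17.47
ee_pos: [451.2, -88.7, 70.0]
tcp_rot: [[-1.0, -0.005, 0.0], [-0.005, 1.0, -0.0], [-0.0, -0.0, -1.0]]
wrist_force: [-0.4, 0.7, -1.0]
width: 0.601
grasp_force: 0.0
```

```bash
python3 -c "from h import *;tops((449.5,-89))"
```

```text
tcp [451.2 -88.7  70. ] w 0.6 hub 1626 [449.2 -88.2  51.6] ((449.7077331542969, -88.00226593017578), 11.137361526489258)
```

Emit:
send_rows([
  [[0.6,0.003,0,0.04,0],[0.6,0.003,0,0.076,0],[0.6,0.003,0,0.076,0],[0.4,0.003,0,0.076,0],[0.3,0.003,0,0.076,0],[0,0.003,0,0.076,0],[0,0.003,0,0.076,0],[0,0.003,0,0.076,0]],
])

```text
time_s: 18.18
ee_pos: [449.0, -89.2, 24.9]
tcp_rot: [[-1.0, -0.004, 0.002], [-0.004, 1.0, 0.0], [-0.002, 0.0, -1.0]]
wrist_force: [0.3, -0.2, -0.6]
width: 0.262
grasp_force: 0.0
```

Emit:
send_rows([
  [[0,0,0,0,0],[0,0,0,0,0],[0,0,0,0,0]],
])

```text
time_s: 18.43
ee_pos: [448.9, -89.1, 24.8]
tcp_rot: [[-1.0, -0.004, 0.001], [-0.004, 1.0, 0.0], [-0.001, 0.0, -1.0]]
wrist_force: [-0.9, 1.4, 6.4]
width: 0.245
grasp_force: 30.0
```

Emit:
send_rows([
  [[0,0,0,-0.04,0],[0,0,0,-0.1,0],[0,0,0,-0.15,0],[0,-0.03,0.04,-0.15,0],[0,-0.06,0.08,-0.15,0],[0,-0.09,0.13,-0.15,0],[0,-0.12,0.18,-0.15,0],[0,-0.15,0.22,-0.15,0]],
])

```text
time_s: 19.1
ee_pos: [538.1, 45.8, 114.1]
tcp_rot: [[-1.0, -0.005, -0.0], [-0.005, 1.0, 0.001], [0.0, 0.001, -1.0]]
wrist_force: [0.8, -0.8, -2.1]
width: 0.246
grasp_force: 30.0
```

Emit:
send_rows([
  [[0,-0.03,0.04,0,0],[0,-0.06,0.08,0,0],[0,-0.089,0.116,0,0],[0,-0.089,0.116,0,0],[0,-0.089,0.116,0,0],[0,-0.089,0.116,0,0],[0,-0.089,0.116,0.05,0],[0,-0.089,0.116,0.09,0]],
])

```text
time_s: 19.77
ee_pos: [591.2, 111.6, 60.4]
tcp_rot: [[-1.0, -0.002, 0.002], [-0.002, 1.0, 0.0], [-0.002, 0.0, -1.0]]
wrist_force: [-0.3, 0.1, -3.8]
width: 0.245
grasp_force: 30.0
```

Emit:
send_rows([
  [[0,0,0,0.02,0],[0,0,0,0.02,0],[0,0,0,0.02,0],[0,0,0,0.02,0]],
])

```text
time_s: 20.1
ee_pos: [591.7, 112.5, 49.3]
tcp_rot: [[-1.0, -0.003, 0.001], [-0.003, 1.0, 0.0], [-0.001, 0.0, -1.0]]
wrist_force: [0.1, -0.2, -2.2]
width: 0.24
grasp_force: 30.0
```

Emit:
send_rows([
  [[0,-0.001,0,0.01,0],[0,-0.001,0,0.018,0],[0,-0.001,0,0.021,0],[0,-0.001,0,0.023,0],[0,-0.001,0,0.023,0],[0,-0.001,0,0.023,0]],
])

```text
time_s: 20.6
ee_pos: [591.5, 113.0, 34.9]
tcp_rot: [[-1.0, -0.004, -0.0], [-0.004, 1.0, 0.0], [0.0, 0.0, -1.0]]
wrist_force: [-3.2, -0.4, 5.7]
width: 0.245
grasp_force: 30.0
```

Emit:
send_rows([
  [[0,0,0,0.001,0],[0,0,0,0.001,0],[0.3,0,0,0.001,0],[0.4,0,0,0.001,0],[0.5,0,0,0.001,0],[0.5,0,0,0.001,0],[0.5,0,0,0.001,0]],
])

```text
time_s: 21.18
ee_pos: [591.6, 113.0, 33.5]
tcp_rot: [[-1.0, -0.004, 0.0], [-0.004, 1.0, -0.0], [-0.0, -0.0, -1.0]]
wrist_force: [-0.0, 0.2, -0.2]
width: 0.493
grasp_force: 0.0
```

Emit:
send_rows([
  [[0.5,0,0,-0.06,0],[0.5,0,0,-0.12,0],[0.5,0,0,-0.18,0],[0.5,0.06,0,-0.2,0],[0.5,0.12,0,-0.2,0],[0.5,0.18,0,-0.2,0],[0.5,0.24,0,-0.2,0],[0.5,0.3,0,-0.2,0]],
])

```text
time_s: 21.85
ee_pos: [409.9, 112.1, 153.6]
tcp_rot: [[-1.0, -0.004, 0.0], [-0.004, 1.0, 0.0], [-0.0, 0.0, -1.0]]
wrist_force: [-0.5, 0.3, 1.3]
width: 0.504
grasp_force: 0.0
```

Emit:
send_rows([
  [[0.5,0,0.06,0,0],[0.5,0,0.12,0,0],[0.5,0,0.18,0,0],[0.5,0,0.24,0,0],[0.5,0,0.24,0,0],[0.5,0,0.24,0,0],[0.5,0,0.24,0,0],[0.5,0,0.24,0,0]],
])

```text
time_s: 22.52
ee_pos: [411.2, 254.9, 153.5]
tcp_rot: [[-1.0, -0.002, -0.0], [-0.002, 1.0, -0.001], [0.0, -0.001, -1.0]]
wrist_force: [1.0, -0.1, 0.0]
width: 0.501
grasp_force: 0.0
```

Run:
```python
from h import *
p,d=read_camera("top");cv2.imwrite("pics/top1.png",p[:,:,::-1])
c=calibration("top");R=cv2.Rodrigues(c["rvec"])[0]
v,u=np.mgrid[:480,:640];X=np.linalg.inv(c["mtx"])@np.stack([u.ravel(),v.ravel(),np.ones(u.size)])*d.ravel();W=(R.T@(X-c["tvec"][:,None])).T
for k,q in {"a":(612.8,-171.2),"b":(606,-76.3),"c":(599.1,18.3),"d":(592.3,113.1)}.items():
    g=np.hypot(*(W[:,:2]-q).T)<45; s=g&(W[:,2]>55)&(W[:,2]<70); print(k,q,s.sum(),W[s].mean(0).round(1))
```

```text
a (612.8, -171.2) 81 [ 612.7 -170.9   62.5]
b (606, -76.3) 82 [605.3 -76.4  62.2]
c (599.1, 18.3) 78 [597.9  18.5  62.1]
d (592.3, 113.1) 79 [591.5 112.2  62. ]
```

View pics/top1.png

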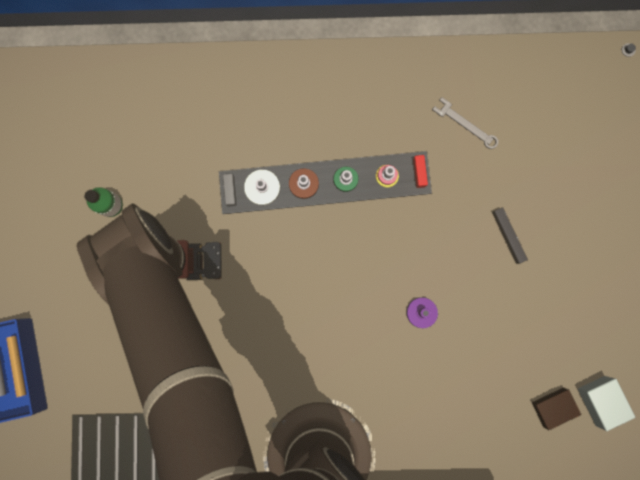

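The top view shows all four wheels in order from the red block: pink (387,175), green (346,179), brown (304,183), white (262,187). The measured centres are within 2 mm of the pads. The bottle is still at (103,200), and the arm is clear.

```bash
python3 -c "from cell import *;print(close_job())"
```

```text
the job is handed in; nothing more can be done
None
```

All four wheels are flat on their pads in diameter order, pink (smallest) next to the red block and white (largest) at the far end, each within about 2 mm of its pad centre by camera; the oil bottle was not touched, and I handed the job in at about 23 s but got no verdict back.

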